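# Lay a pair of spacing blocks in the tray

### The arm

A 6-joint arm with a two-finger parallel gripper is mounted at the origin on a cart in front of the work surface, level with it; the furniture and walls round the work are solid. World frame = base frame: x ahead of the robot, y to its left, z up, the work surface at z = 0. Lengths are in m, angles in degrees, forces in N, time in s.
With the tool pointing down it reaches from about 0.275 to 0.85 m from the base axis. Payload 5.2 kg.
Tool frame: the origin (TCP) lies at the very end of the fingers, on their centre line; the grasp point (between the pads) lies 19 mm behind it; z points along the fingers, y is the line along which they close (so a half turn about z gives the same grasp; the last joint's range is limited). The gripper opens to 85 mm and grips with 20 to 120 N. Pads are 22 mm wide; open, the fingers measure 114 mm over their backs; the gripper's body (76 mm by 85 mm) begins 54 mm behind the grasp point. The pads swing forward as they close: fully open they stand 13 mm farther back than shut.
Start: joints at [-85.015, 14.817, 87.949, -0, 77.235, -11.62], TCP at [0.157, -0.527, 0.231] pointing down, gripper open.
Joint ranges: [-179.93, 179.93], [-52.35, 119.4], [10.71, 147.94], [-69.91, 249.91], [12.55, 155.21], [-178.61, 178.61]. Speed limits (degrees/s): [147.25, 147.25, 180, 180, 180, 180].

### API

Orientations are given as [roll, pitch, yaw] about the fixed x, y, z axes, in that order (R = Rz(yaw) Ry(pitch) Rx(roll)).
In Python, from plant import ctrl gives the robot as it stands. The module is installed in compiled form; this text tells all that it offers.
- The arm moves only by the shell command python3 -m pendant 'ROWS' [FORCE]. ROWS is JSON, a list of rows, each a list of 3 entries, a list of its own where there are three numbers: the shift along the tool's x, y, z in mm, then the turn about the tool's z in degrees, then the opening, from 0 (shut) to 1 (fully open). A call has 1 to 10 rows; each row shifts and turns the commanded pose from where the row before left it, along the tool's axes as they then stand; what a row does not reach is not made up. A row lasts 1/12 s, in which the tool goes at most 41.7 mm and 7.16 degrees, less where a joint would pass 70% of its speed; a pose out of reach is approached as far as the arm can. A call with a gripper value outside its range is refused whole. The fingers move at their own pace and stop on an object; FORCE is the grip in N (left out, the last holds). Time passes only in rows, so rows that do not move let the fingers close. It gives the time, the measured TCP pose, the force, the opening and the grip force at its end, in the units of the state.
- ctrl.state(): the state, without advancing time (a new reading comes with each control period).
- ctrl.capture(name): name is "scene" or "top"; returns the picture (400x640x3 uint8, blue, green, red); there is no depth.
- ctrl.get_calibration(name): a dict with "fx", "fy", "cx", "cy" (pixels), "dist_coeffs" ([k1, k2, p1, p2, k3] as OpenCV has them; the pictures are not rectified), "xyz" and "attitude" of the camera in the world. Camera axes: x right, y up, looking along -z (the intrinsics and any distortion apply to the point x, -y, -z); pixel columns grow to the right and rows downward; lengths in m; the calibration is good to about 2 mm. A picture is of the moment at which its call begins. get_calibration takes no time and is no camera call.
- ctrl.hand_in(): hands the job in; it is judged then, once.
Trained networks look in the newest picture that a camera, given by its name, has taken for a name from the list of things; names that differ only in an ending like _2 or _b are one class to them, and where a whole thing is asked for, a point or a joint stands for the part that bears it (a point fixed in the world has none). Each returns a list of dicts, best first, with "p" (0 to 1); they miss things now and then, are a little off and sometimes report something else, mostly with a low value. They report only what shows in the picture. A call takes as long as a camera call.
- ctrl.boxes_of(camera, name): "point" ([column, row] in pixels, amid what is visible of it).
- ctrl.tip_of(camera, name): "point" ([column, row] in pixels: a listed point, or the origin of a listed thing).
The state is a dict: "time": time; "qpos": joint angles; "dq": joint speeds; "effort": joint torques, N m; "eef_pos": TCP position; "eef_rot": TCP orientation; "force": force on the tool from outside, world axes, zero at the start; "torque": the same for the moment, N m; "finger_gap": opening from 0.0 (shut) to 1.0 (fully open); "finger_force": force on a finger pad.
Only numpy, scipy, OpenCV 4.12 (cv2) and the standard library are available. Lean on these libraries where they do the work, as an engineer would, in place of code of your own. Each camera call takes 0.05 s, during which the arm holds its last target. There are 200 camera calls.

### The job

Put the two wooden spacing blocks that stand in the dark stand away in the shallow metal tray, always handling them as a pair: lift both out in one grasp, stand them side by side on the table close against the front edge of the plywood slab, let go, and tip them together over that edge so that they lie on the slab. Then take both again in one grasp and lay them down in the tray, side by side, touching or nearly so, lengthwise along the tray. Leave the standing wood type behind the slab and the eraser at the table's front where they are.

Things in the scene. Friction and masses are not known exactly. Their poses are not given: they have to be found in the camera images.
- block_a_mid (a point): Centre of one of two identical pale wooden blocks, 36 x 25 x 90 mm (own x, y, z), 40 to 80 g. At the start it stands (z up) in the stand's pocket, axes as the stand, foot 6 mm and centre 51 mm above the table, on the stand's +y side of the pair; the two centres are about 27 mm apart. Standing on the table its centre is at 45 mm.
- block_b_mid (a point): Centre of the other block, identical, on the stand's -y side. Pushed together the pair is 50 mm wide (y) and 36 mm thick (x). Once tipped about its own y, a block lies 36 mm high and 25 mm wide, its centre 18 mm above what it lies on.
- stand: Fixed dark wooden stand; origin at the centre of its underside on the table. Base plate 100 x 105 mm (x, y), 6 mm thick; on it a pocket, inside 41 mm (x) by 57 mm (y), with 7 mm walls whose top is 30 mm above the table. Turned up to 0.35 rad either way; on the left or the right of the table.
- slab: Fixed plywood slab in the middle of the table, 150 x 110 x 8 mm (x, y, z), origin at the centre of its underside on the table. Its -x side, facing the robot, is its front edge. Turned up to 0.3 rad either way.
- slab_edge (a point): Middle of the top of the slab's front edge, 75 mm from the slab's centre along its -x, 8 mm above the table; axes as the slab. This edge is the low stop: blocks standing on the table in front of it, with their thin (36 mm) direction along the slab's x, tip over it onto the slab when pushed along the slab's +x near their tops.
- tray: Fixed shallow grey metal tray, outside 162 x 122 x 14 mm, long along its x; walls 6 mm thick, inside 150 x 110 mm, floor 6 mm above the table. Origin at the centre of its underside on the table. Turned up to 0.3 rad either way; on the side of the table where the stand is not.
- wood_type_mid (a point): Bystander: centre of a small standing wood type block, 27 x 41 x 52 mm, loose, behind the slab. Do not disturb.
- rubber_mid (a point): Bystander: centre of an eraser, 21 x 46 x 12 mm, loose, near the table's front edge. Do not disturb.

How it is judged:
By the outcome, as a careful person would: the job done as asked, in the order asked, and still so for the second after the job is handed in, with the robot touching nothing.
It also fails if it takes over 58 s, if anything falls off the work surface, if the arm or the gripper's body presses on something with over 40 N, if the wrist force passes 120 N, or if a joint passes its speed limit or range.

## Working session

There is one attempt and no reset: what is moved stays moved. The work goes in short steps, Python scripts to look and compute and a shell command to move; the robot and the scene stay as the last step left them, time stands still between calls to the robot, and variables do not carry over. Pictures are saved under pics/ and viewed, at most 10 in all, crops included, and the job is handed in when it is done.

```bash
mkdir -p pics; cat > h.py <<'E'
import numpy as np, cv2
from plant import ctrl
from scipy.spatial.transform import Rotation as R
def cam(n):
    c=ctrl.get_calibration(n); a=c["attitude"]
    return c,a
E
python3 - <<'E'
from h import *
print(ctrl.state())
for n in("scene","top"):
    print(ctrl.get_calibration(n))
    cv2.imwrite(f"pics/{n}0.png",ctrl.capture(n))
    for t in["block_a_mid","stand","slab","slab_edge","tray","wood_type_mid","rubber_mid"]:
        print(n,t,[(np.round(d["point"],1).tolist(),round(d["p"],2)) for d in ctrl.tip_of(n,t)[:3]])
E
```

```text
{'time': 0.0, 'qpos': array([-8.50138524e+01,  1.48584539e+01,  8.80119997e+01,  1.27372542e-03,
        7.72347908e+01, -1.16198639e+01]), 'dq': array([-0.08067241, -0.06272711, -0.06079729, -0.00203023, -0.00594278,
       -0.02666175]), 'effort': array([-6.08377086e-04, -4.46028221e+01, -2.90572375e+01, -1.19023503e-04,
        1.18398949e-02, -1.34975014e-05]), 'eef_pos': array([ 0.15716395, -0.52650958,  0.23047581]), 'eef_rot': array([-1.79897163e+02, -2.24143443e-02,  1.66057089e+01]), 'force': array([ 0.1386235 ,  0.5275834 , -0.39260377]), 'torque': array([-0.00150553, -0.00559622, -0.05829141]), 'finger_force': 0.0, 'finger_gap': 1.0008649868609327}
{'fx': 451.1826079425515, 'fy': 451.1826079425515, 'cx': 316.916790750728, 'cy': 197.0700681341043, 'dist_coeffs': array([-0.12628727,  0.        ,  0.        ,  0.        ,  0.        ]), 'xyz': array([0.31372844, 0.58341813, 0.64569734]), 'attitude': array([  46.11953181,   -0.27733506, -153.02511855])}
scene block_a_mid [([355.2, 143.2], 0.97)]
scene stand [([361.2, 158.5], 0.77)]
scene slab [([323.1, 217.8], 0.59), ([280.0, 145.0], 0.19)]
scene slab_edge [([416.7, 229.3], 0.73), ([357.6, 220.9], 0.71)]
scene tray [([284.5, 328.6], 0.66), ([322.0, 216.4], 0.54)]
scene wood_type_mid [([278.4, 146.4], 0.94)]
scene rubber_mid [([419.0, 228.6], 0.52)]
{'fx': 512.8480430689965, 'fy': 512.8480430689965, 'cx': 323.72425991124777, 'cy': 204.25625869271158, 'dist_coeffs': array([0.04170665, 0.        , 0.        , 0.        , 0.        ]), 'xyz': array([0.49945692, 0.04222953, 1.00130267]), 'attitude': array([  6.01337839,  -0.57350926, -90.03659681])}
top block_a_mid [([430.1, 208.2], 0.62)]
top stand [([428.9, 213.1], 0.82)]
top slab [([323.4, 217.8], 0.57)]
top slab_edge [([331.6, 257.7], 0.95)]
top tray [([198.3, 245.8], 0.66)]
top wood_type_mid [([400.5, 120.4], 0.75)]
top rubber_mid [([357.1, 312.2], 0.65)]
```

```bash
ls pics
```

```text
scene0.png
top0.png
```

View pics/top0.png

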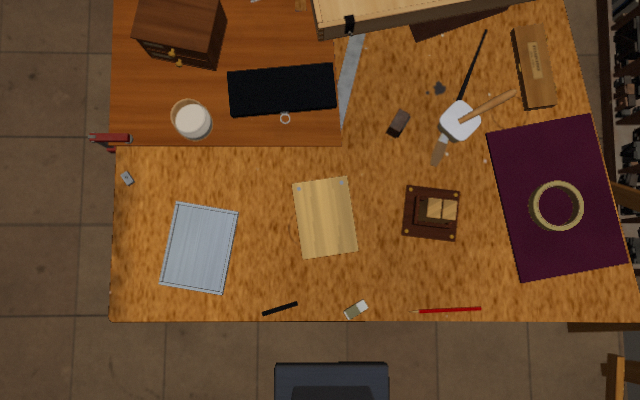

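View pics/scene0.png

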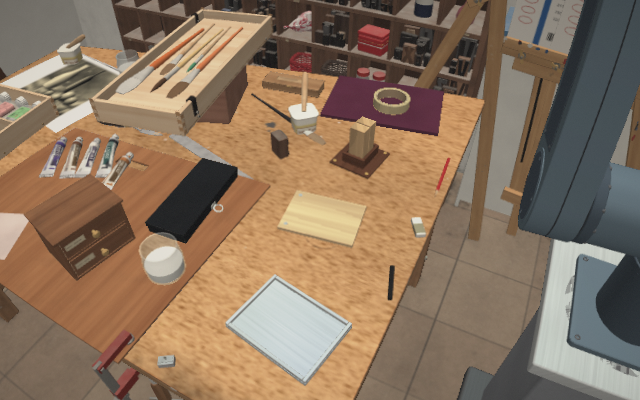

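The top view shows the stand at about (431,213) with the pair leaning outwards to (443,210) by perspective. The slab is at (325,218), the tray at (199,248), the wood type at (398,123) and the eraser at (356,310). The scene view agrees. I'll fit the rectangles in world coordinates from the segmented outlines.

```bash
cat > h.py <<'E'
import numpy as np, cv2
from plant import ctrl
from scipy.spatial.transform import Rotation as R
def unproj(n,uv,z):
    c=ctrl.get_calibration(n)
    K=np.array([[c["fx"],0,c["cx"]],[0,c["fy"],c["cy"]],[0,0,1]])
    p=cv2.undistortPoints(np.float64(uv).reshape(-1,1,2),K,c["dist_coeffs"])[:,0]
    d=np.c_[p[:,0],-p[:,1],-np.ones(len(p))]@R.from_euler("xyz",c["attitude"],degrees=True).as_matrix().T
    return c["xyz"]+d*((z-c["xyz"][2])/d[:,2])[:,None]
def proj(n,X):
    c=ctrl.get_calibration(n)
    K=np.array([[c["fx"],0,c["cx"]],[0,c["fy"],c["cy"]],[0,0,1]])
    q=(np.atleast_2d(X)-c["xyz"])@R.from_euler("xyz",c["attitude"],degrees=True).as_matrix()
    q=q*[1,-1,-1]
    return cv2.projectPoints(q,np.zeros(3),np.zeros(3),K,c["dist_coeffs"])[0][:,0]
def rect(n,im,roi,sel,z):
    """largest component of mask sel(hsv) in roi -> world minAreaRect"""
    x0,y0,x1,y1=roi
    hsv=cv2.cvtColor(im,cv2.COLOR_BGR2HSV)[y0:y1,x0:x1].astype(int)
    m=cv2.morphologyEx(sel(hsv).astype(np.uint8),cv2.MORPH_CLOSE,np.ones((3,3)))
    cs,_=cv2.findContours(m,cv2.RETR_EXTERNAL,cv2.CHAIN_APPROX_NONE)
    c=max(cs,key=cv2.contourArea)[:,0]+[x0,y0]
    w=unproj(n,c,z)[:,:2]*1000
    (cx,cy),(a,b),t=cv2.minAreaRect(w.astype(np.float32))
    return [round(float(v),1) for v in(cx,cy,a,b,t)]
E
python3 - <<'E'
from h import *
im=cv2.imread("pics/top0.png");h=cv2.cvtColor(im,cv2.COLOR_BGR2HSV)
for p in[(325,200),(340,240),(200,250),(410,195),(410,230),(435,203),(450,213),(280,230),(380,240),(250,270)]:print(p,h[p[1],p[0]])
print("table->",unproj("top",[(357,310),(398,123),(327,254)],.0).round(3).tolist())
for n,ps in(("top",[(292,184),(347,177),(357,250),(303,259)]),("scene",[(288,191),(366,206),(355,245),(279,226)])):
    print(n,"slab",(unproj(n,ps,.008)[:,:2]*1000).round().tolist())
for n,ps in(("top",[(177,202),(238,211),(222,294),(160,284)]),("scene",[(276,277),(351,325),(304,380),(228,325)])):
    print(n,"tray",(unproj(n,ps,.014)[:,:2]*1000).round().tolist())
print("stand",(unproj("top",[(407,185),(461,189),(457,241),(403,236)],.006)[:,:2]*1000).round().tolist())
print("stand s",(unproj("scene",[(360,140),(390,155),(367,175),(330,158)],.006)[:,:2]*1000).round().tolist())
a=cv2.resize(im[170:255,390:475],None,fx=6,fy=6,interpolation=cv2.INTER_CUBIC)
cv2.imwrite("pics/c1.png",a)
E
```

```text
(325, 200) [ 19 126 186]
(340, 240) [ 19 133 155]
(200, 250) [103  22 159]
(410, 195) [ 10 196  60]
(410, 230) [  9 185  58]
(435, 203) [ 18 151 150]
(450, 213) [ 18 147 158]
(280, 230) [ 15 185 150]
(380, 240) [ 15 220 115]
(250, 270) [ 16 180 164]
table-> [[0.401, -0.032, 0.0], [0.768, -0.116, 0.0], [0.508, 0.026, 0.0]]
top slab [[644.0, 94.0], [658.0, -13.0], [515.0, -32.0], [498.0, 72.0]]
scene slab [[673.0, 2.0], [513.0, -31.0], [492.0, 72.0], [640.0, 95.0]]
top tray [[608.0, 315.0], [590.0, 198.0], [433.0, 225.0], [452.0, 342.0]]
scene tray [[582.0, 205.0], [429.0, 231.0], [453.0, 344.0], [602.0, 320.0]]
stand [[642.0, -131.0], [634.0, -236.0], [533.0, -226.0], [542.0, -122.0]]
stand s [[610.0, -231.0], [527.0, -210.0], [548.0, -122.0], [644.0, -137.0]]
```

View pics/c1.png

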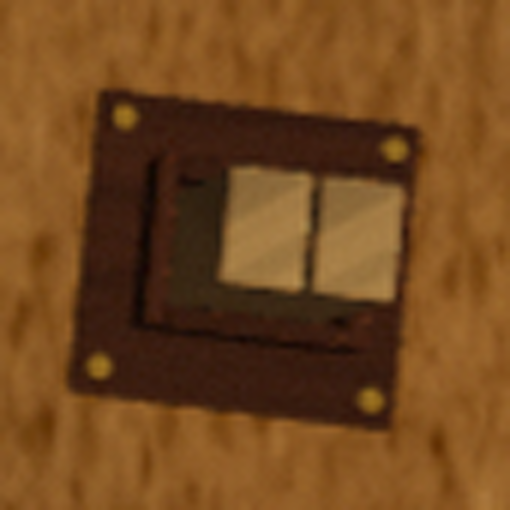

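The enlarged crop shows the stand base corners at about (406.7,185), (460,191.7), (455,241.7) and (401.7,235). The block tops run from (428,197.5) to (458,200) to (455.5,220).

```bash
python3 - <<'E'
from h import *
im=cv2.imread("pics/top0.png")
f=lambda a:np.array(a)/6+[390,170]
def fit(P,z):
    w=(unproj("top",P,z)[:,:2]*1000)   # order: NW(+x+y),NE(+x,-y),SE,SW
    c=w.mean(0); ex=(w[0]+w[1]-w[2]-w[3])/2; ey=(w[0]+w[3]-w[1]-w[2])/2
    return c.round(1),"len",np.linalg.norm(ex).round(1),np.linalg.norm(ey).round(1),"yaw",np.degrees([np.arctan2(ex[1],ex[0]),np.arctan2(-ey[0],ey[1])]).round(1)
print("stand",fit(f([(100,90),(420,130),(390,430),(70,390)]),.006))
print("blocks",fit(f([(228,165),(408,182),(393,302),(218,285)]),.096))
print("slab",fit([(292,184),(347,177),(357,250),(303,259)],.008))
print("tray",fit([(177,202),(238,211),(222,294),(160,284)],.014))
print("stand",rect("top",im,(395,178,468,250),lambda h:(h[...,2]<85)&(h[...,1]>120),.006))
print("slab",rect("top",im,(280,165,370,270),lambda h:(h[...,1]<160)&(h[...,0]>16),.008))
print("tray",rect("top",im,(140,185,255,310),lambda h:(h[...,0]>60),.014))
E
```

```text
stand (array([ 586.9, -176.4]), 'len', np.float64(98.5), np.float64(104.3), 'yaw', array([-7. , -7.2]))
blocks (array([ 586.6, -176.6]), 'len', np.float64(35.9), np.float64(52.5), 'yaw', array([-7.3, -5.5]))
slab (array([578.8,  30.2]), 'len', np.float64(145.5), np.float64(107.0), 'yaw', array([8. , 8.4]))
tray (array([520.6, 269.7]), 'len', np.float64(159.1), np.float64(118.4), 'yaw', array([-9.8, -8.9]))
stand [588.0, -175.1, 105.1, 100.3, 83.1]
slab [579.9, 30.6, 149.7, 109.3, 8.6]
tray [520.6, 270.7, 121.4, 159.7, 79.9]
```

Measured positions (mm, with yaw), sizes matching to about 1 mm:

| Thing | x | y | Yaw |
|---|---|---|---|
| Stand / pair | 587 | -176.5 | -7° |
| Slab | 580 | 30.6 | 8.5° |
| Slab edge | 506 | 19.5 | 8.5° |
| Tray | 520.6 | 270.5 | -9.8° |

Next I'll move above the stand.

```bash
cat > go.py <<'E'
import sys; from h import *
t=list(map(float,sys.argv[1:5])) # x y z mm, yaw
s=ctrl.state(); p=s["eef_pos"]*1000; y=s["eef_rot"][2]
a=np.radians(t[3]);d=np.array(t[:3])-p
turn=-(t[3]-y)
print("t",round(s["time"],2),"pos",p.round(1),"rot",s["eef_rot"].round(1),"gap",round(s["finger_gap"],3),"ff",round(s["finger_force"],1),"F",s["force"].round(1))
print("turn",round(turn,2),"then shift",np.round([d[0]*np.cos(a)+d[1]*np.sin(a),d[0]*np.sin(a)-d[1]*np.cos(a),-d[2]],1))
E
python3 -m pendant '[[[0,0,0],5.9,1],[[0,0,0],5.9,1],[[0,0,0],5.9,1],[[0,0,0],5.8,1],[[24,-25,0],0,1],[[24,-25,0],0,1],[[24,-25,0],0,1],[[24,-25,0],0,1],[[24,-25,0],0,1],[[24,-25,0],0,1]]'
python3 -m pendant '[[[24,-25,0],0,1],[[24,-25,0],0,1],[[24,-25,0],0,1],[[24,-25,0],0,1],[[24,-25,0],0,1],[[24,-25,0],0,1],[[24,-25,0],0,1],[[24,-25,0],0,1],[[20,-20,0],0,1],[[0,0,0],0,1]]'
python3 -m pendant '[[[0,0,0],0,1],[[0,0,0],0,1]]'
python3 go.py 587 -176.5 50 -6.9
```

```text
time: 1.63
eef_pos: [0.3192, -0.3943, 0.2315]
eef_rot: [180.0, -0.0, -6.9]
force: [-0.1, -1.0, 0.1]
finger_gap: 0.999
finger_force: 0.0
time: 2.47
eef_pos: [0.5585, -0.1988, 0.2311]
eef_rot: [-179.9, -0.1, -6.6]
force: [-0.7, -0.6, 0.6]
finger_gap: 0.997
finger_force: 0.0
time: 2.63
eef_pos: [0.5547, -0.2026, 0.2311]
eef_rot: [180.0, 0.0, -6.9]
force: [-1.0, -0.6, -0.4]
finger_gap: 1.0
finger_force: 0.0
t 2.63 pos [ 554.7 -202.6  231.1] rot [180.    0.   -6.9] gap 1.0 ff 0.0 F [-1.  -0.6 -0.4]
turn 0.04 then shift [ 29.  -29.8 181.1]
```

```bash
python3 -m pendant '[[[15,-15,0],0,1],[[14,-15,0],0,1],[[0,0,30],0,1],[[0,0,30],0,1],[[0,0,30],0,1],[[0,0,25],0,1],[[0,0,0],0,1],[[0,0,0],0,1]]'
python3 go.py 587 -176.5 50 -6.9
python3 - <<'E'
from h import *
a=ctrl.capture("top")[170:255,390:475];b=ctrl.capture("scene")[80:190,300:430]
cv2.imwrite("pics/c2.png",np.hstack([cv2.resize(a,(400,400)),cv2.resize(b,(400,400))]))
E
```

```text
time: 3.3
eef_pos: [0.5858, -0.1769, 0.1155]
eef_rot: [-179.9, 0.2, -7.0]
force: [0.1, -0.3, 0.9]
finger_gap: 1.001
finger_force: 0.0
t 3.3 pos [ 585.8 -176.9  115.5] rot [-179.9    0.2   -7. ] gap 1.001 ff 0.0 F [ 0.1 -0.3  0.9]
turn -0.1 then shift [ 1.1 -0.6 65.5]
```

View pics/c2.png

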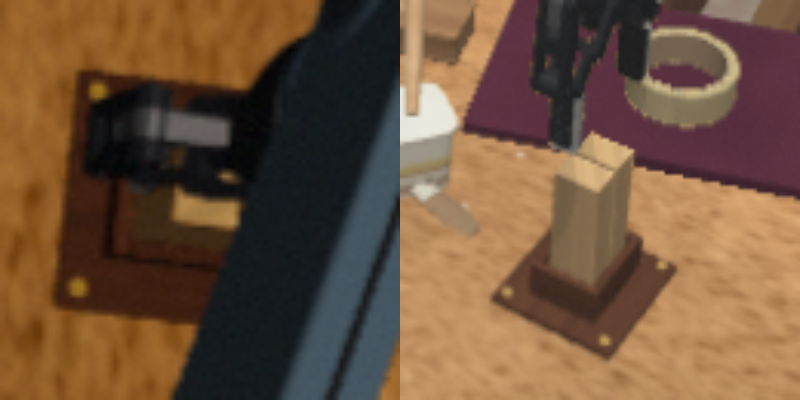

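The gripper is above the pair. In the scene crop the near finger tip sits at about (566,145), slightly left of the blocks' midline. I'll check that against a projection.

```bash
python3 - <<'E'
from h import *
s=ctrl.state();Rm=R.from_euler("xyz",s["eef_rot"],degrees=True).as_matrix();p=s["eef_pos"]
pts=[p+Rm@[0,y,z] for y in(-.0425,.0425) for z in(0,-.013)]
print((proj("scene",pts)-[300,80])*[400/130,400/110]+[400,0]);print((proj("top",pts)-[390,170])*400/85)
e=R.from_euler("z",-6.9,degrees=True).as_matrix()
q=[np.array([.587,-.1765,.096])+e@[a,b,0] for a in(.018,-.018) for b in(.026,-.026)]
print("blocktop",(proj("scene",q)-[300,80])*[400/130,400/110]+[400,0]);print((proj("top",q)-[390,170])*400/85)
E
```

```text
[[563.94178344 156.35088092]
 [565.11885791 137.0477344 ]
 [625.16355632  89.37866769]
 [626.79333936  70.61096563]]
[[146.45967664 159.27800993]
 [153.5482334  155.58454138]
 [377.22473013 187.25361312]
 [387.7708572  183.96720206]]
blocktop [[552.53587085 166.24552985]
 [589.93719602 125.35134874]
 [598.19606123 186.79340527]
 [634.56669755 144.64681224]]
[[180.15199272 126.74392069]
 [317.53941204 143.21850786]
 [170.74579817 221.0381028 ]
 [308.6903375  237.69788392]]
```

The projections match the pictures to 1–2 mm. I'll descend and grip.

```bash
python3 -m pendant '[[[1,-0.5,20],0,1],[[0,0,20],0,1],[[0,0,20],0,1],[[0,0,5.5],0,1],[[0,0,0],0,1],[[0,0,0],0,1]]'
python3 -m pendant '[[[0,0,0],0,0.5],[[0,0,0],0,0.4],[[0,0,0],0,0.4],[[0,0,0],0,0.4],[[0,0,0],0,0.4],[[0,0,0],0,0.4],[[0,0,0],0,0.4],[[0,0,0],0,0.4],[[0,0,0],0,0.4]]' 50
python3 go.py 587 -176.5 50 -6.9
```

```text
time: 3.9
eef_pos: [0.5895, -0.1765, 0.0526]
eef_rot: [180.0, -0.1, -6.9]
force: [0.4, -0.4, -0.1]
finger_gap: 1.002
finger_force: 0.0
time: 4.65
eef_pos: [0.5893, -0.1763, 0.0521]
eef_rot: [180.0, -0.1, -6.9]
force: [-0.7, -0.7, 6.5]
finger_gap: 0.581
finger_force: 54.0
t 4.65 pos [ 589.3 -176.3   52.1] rot [ 1.8e+02 -1.0e-01 -6.9e+00] gap 0.581 ff 54.0 F [-0.7 -0.7  6.5]
turn 0.01 then shift [-2.2  0.5  2.1]
```

```bash
python3 -m pendant '[[[0,0,-5],0,0.4],[[0,0,-15],0,0.4],[[0,0,-20],0,0.4],[[0,0,-20],0,0.4],[[0,0,-20],0,0.4],[[0,0,-10],0,0.4],[[0,0,0],-3,0.4],[[0,0,0],-4,0.4],[[0,0,0],-5,0.4],[[0,0,0],-3.4,0.4]]'
python3 -m pendant '[[[0,0,0],0,0.4],[[0,0,0],0,0.4]]'
python3 go.py 486 16.5 150 8.5
```

```text
time: 5.48
eef_pos: [0.5881, -0.1755, 0.1404]
eef_rot: [-180.0, 0.0, 8.8]
force: [-0.8, 0.5, -1.4]
finger_gap: 0.581
finger_force: 53.4
time: 5.65
eef_pos: [0.5881, -0.1756, 0.1403]
eef_rot: [-180.0, 0.0, 8.4]
force: [-0.3, 0.6, -1.6]
finger_gap: 0.582
finger_force: 53.4
t 5.65 pos [ 588.1 -175.6  140.3] rot [-180.     0.     8.4] gap 0.582 ff 53.4 F [-0.3  0.6 -1.6]
turn -0.1 then shift [ -72.6 -205.1   -9.7]
```

```bash
python3 -m pendant '[[[-4,-10,0],0,0.4],[[-8,-22,0],0,0.4],[[-8,-25,0],0,0.4],[[-8,-25,0],0,0.4],[[-8,-25,0],0,0.4],[[-8,-25,0],0,0.4],[[-8,-25,0],0,0.4],[[-8,-25,0],0,0.4],[[-8,-15,0],0,0.4],[[-4,-8,0],-0.1,0.4]]'
python3 -m pendant '[[[0,0,20],0,0.4],[[0,0,20],0,0.4],[[0,0,0],0,0.4],[[0,0,0],0,0.4]]'
python3 go.py 486 16.5 50 8.5
python3 - <<'E'
from h import *
a=ctrl.capture("scene")
s=ctrl.state();p=s["eef_pos"];e=R.from_euler("z",s["eef_rot"][2],degrees=True).as_matrix()
print(proj("scene",[p+e@np.array([-.002+a,b,z]) for z in(-.046,.044) for a in(.018,-.018) for b in (.025,-.025)]))
cv2.imwrite("pics/c3.png",cv2.resize(a[140:300,270:490],None,fx=3.6,fy=3.6,interpolation=cv2.INTER_CUBIC))
E
```

```text
time: 6.48
eef_pos: [0.4849, 0.0184, 0.1407]
eef_rot: [-180.0, 0.1, 8.7]
force: [-0.2, 1.1, -0.6]
finger_gap: 0.581
finger_force: 53.4
time: 6.82
eef_pos: [0.4863, 0.0161, 0.1003]
eef_rot: [-180.0, 0.1, 8.6]
force: [-0.1, 0.9, -1.4]
finger_gap: 0.581
finger_force: 53.4
t 6.82 pos [486.3  16.1 100.3] rot [-1.8e+02  1.0e-01  8.6e+00] gap 0.581 ff 53.4 F [-0.1  0.9 -1.4]
turn 0.07 then shift [-0.2 -0.5 50.3]
[[359.29614984 215.6571134 ]
 [365.93877009 197.54206867]
 [378.64910087 220.26467134]
 [384.55555834 201.81262558]
 [363.0479023  178.48583546]
 [370.0037465  160.59418474]
 [384.05208222 183.12934173]
 [390.12438098 164.87124302]]
```

View pics/c3.png

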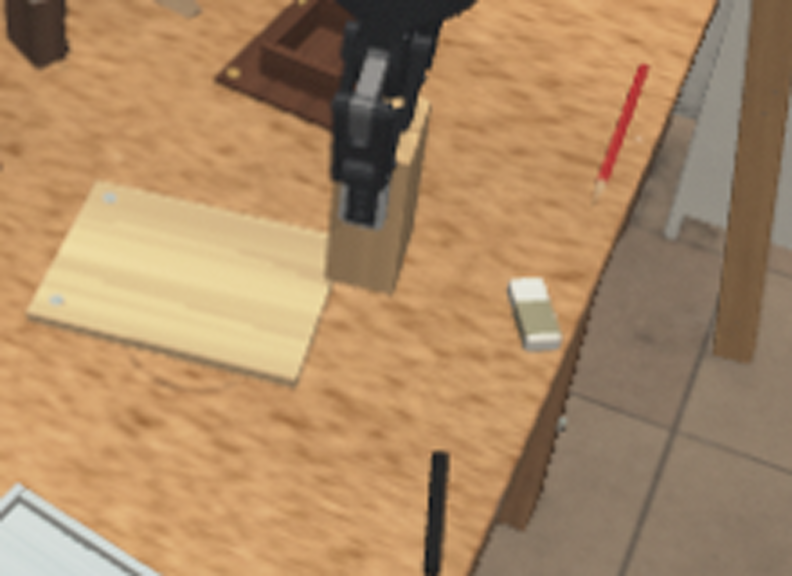

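The blocks hang straight, with foot corners at (361,217) and (379,221), about 4 mm short of the slab edge line. I'll lower them and close the gap.

```bash
python3 -m pendant '[[[0,0,15],0,0.4],[[0,0,18],0,0.4],[[0,0,12],0,0.4],[[0,0,6],0,0.4],[[0,0,2],0,0.4],[[0,0,0],0,0.4],[[0,0,0],0,0.4]]'
python3 -m pendant '[[[1,0,0],0,0.4],[[1,0,0],0,0.4],[[0,0,0],0,0.4],[[0,0,0],0,0.4]]'
python3 -m pendant '[[[0.7,0,0],0,0.4],[[0.7,0,0],0,0.4],[[0,0,0],0,0.4],[[0,0,0],0,0.4]]'
python3 go.py 486 16.5 46 8.5
```

```text
time: 7.45
eef_pos: [0.4878, 0.016, 0.0487]
eef_rot: [180.0, -0.1, 8.6]
force: [-0.3, 0.6, -0.9]
finger_gap: 0.577
finger_force: 53.4
time: 7.78
eef_pos: [0.4891, 0.0166, 0.0481]
eef_rot: [180.0, -0.0, 8.6]
force: [-0.5, -0.0, -1.8]
finger_gap: 0.583
finger_force: 53.5
time: 8.12
eef_pos: [0.4894, 0.0168, 0.0476]
eef_rot: [-180.0, 0.1, 8.6]
force: [-4.9, -2.1, 2.9]
finger_gap: 0.579
finger_force: 53.7
t 8.12 pos [489.4  16.8  47.6] rot [-1.8e+02  1.0e-01  8.6e+00] gap 0.579 ff 53.7 F [-4.9 -2.1  2.9]
turn 0.11 then shift [-3.4 -0.2  1.6]
```

The edge has been touched (about -5 N). I'll back off a hair, set down and release.

```bash
python3 -m pendant '[[[-0.7,0,0],0,0.4],[[0,0,0.8],0,0.4],[[0,0,0.8],0,0.4],[[0,0,0],0,0.4],[[0,0,0],0,0.4]]'
python3 go.py 486 16.5 46 8.5
```

```text
time: 8.53
eef_pos: [0.4893, 0.0168, 0.0462]
eef_rot: [-180.0, 0.0, 8.6]
force: [-4.4, -0.4, 2.7]
finger_gap: 0.583
finger_force: 54.0
t 8.53 pos [489.3  16.8  46.2] rot [-180.     0.     8.6] gap 0.583 ff 54.0 F [-4.4 -0.4  2.7]
turn 0.1 then shift [-3.3 -0.2  0.2]
```

```bash
python3 -m pendant '[[[-0.6,0,0.4],0,0.4],[[0,0,0],0,0.4],[[0,0,0],0,0.55],[[0,0,0],0,0.6],[[0,0,0],0,0.65],[[0,0,0],0,0.7],[[0,0,0],0,0.75],[[0,0,0],0,0.85],[[0,0,0],0,0.85],[[0,0,0],0,0.85]]' 20
python3 -m pendant '[[[0,0,-10],0,0.85],[[0,0,-25],0,0.85],[[0,0,-35],0,0.85],[[0,0,-20],0,0.85],[[-30,0,0],0,0.5],[[-35,0,0],0,0.2],[[-25,0,0],0,0.2],[[0,0,0],0,0.2],[[0,0,0],0,0.2]]'
python3 go.py 435 8.8 65 8.5
python3 - <<'E'
from h import *
a=ctrl.capture("scene");b=ctrl.capture("top")
cv2.imwrite("pics/c4.png",np.hstack([cv2.resize(a[160:260,300:400],(400,400)),cv2.resize(b[200:290,290:380],(400,400))]))
E
```

```text
time: 9.37
eef_pos: [0.4892, 0.0166, 0.0458]
eef_rot: [180.0, -0.0, 8.6]
force: [-0.3, -0.1, 0.2]
finger_gap: 0.848
finger_force: 0.0
time: 10.12
eef_pos: [0.3995, 0.0031, 0.1367]
eef_rot: [180.0, -0.1, 8.6]
force: [1.0, -0.3, 0.6]
finger_gap: 0.2
finger_force: 0.0
t 10.12 pos [399.5   3.1 136.7] rot [ 1.8e+02 -1.0e-01  8.6e+00] gap 0.2 ff 0.0 F [ 1.  -0.3  0.6]
turn 0.05 then shift [36.  -0.4 71.7]
```

View pics/c4.png

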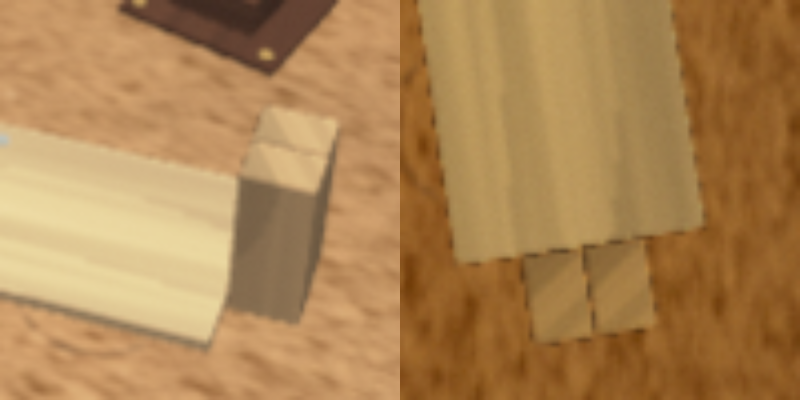

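The scene crop shows both blocks standing upright, flush and square against the slab edge; in the top crop the feet meet the edge at (585,250). Next I'll push them near the top.

```bash
python3 -m pendant '[[[10,0,20],0,0.2],[[10,0,30],0,0.2],[[10,0,17],0,0.2],[[10,0,0],0,0.2],[[8,0,0],0,0.2],[[5,0,0],0,0.2],[[3,0,0],0,0.2],[[2,0,0],0,0.2]]'
python3 -m pendant '[[[3,0,0],0,0.2],[[3,0,0],0,0.2],[[3,0,0],0,0.2],[[3,0,0],0,0.2],[[3,0,0],0,0.2],[[3,0,0],0,0.2],[[0,0,0],0,0.2]]'
python3 go.py 487 16.6 70 8.5
```

```text
time: 10.88
eef_pos: [0.4587, 0.0117, 0.0699]
eef_rot: [180.0, -0.1, 8.6]
force: [-0.8, 0.4, 0.4]
finger_gap: 0.2
finger_force: 0.0
time: 11.47
eef_pos: [0.476, 0.0145, 0.0689]
eef_rot: [180.0, -0.0, 8.6]
force: [-0.3, 0.0, 0.2]
finger_gap: 0.202
finger_force: 0.0
t 11.47 pos [476.   14.5  68.9] rot [180.   -0.    8.6] gap 0.202 ff 0.0 F [-0.3  0.   0.2]
turn 0.1 then shift [11.2 -0.5 -1.1]
```

```bash
python3 -m pendant '[[[3,0,0],0,0.2],[[3,0,0],0,0.2],[[3,0,0],0,0.2],[[3,0,0],0,0.2],[[3,0,0],0,0.2],[[3,0,0],0,0.2],[[3,0,0],0,0.2],[[3,0,0],0,0.2],[[0,0,0],0,0.2],[[0,0,0],0,0.2]]'
python3 go.py 487 16.6 70 8.5
python3 - <<'E'
from h import *
a=ctrl.capture("scene");b=ctrl.capture("top")
cv2.imwrite("pics/c5.png",np.hstack([cv2.resize(a[160:260,280:400],(480,400)),cv2.resize(b[180:270,280:370],(320,400))]))
E
```

```text
time: 12.3
eef_pos: [0.4991, 0.0181, 0.0688]
eef_rot: [-180.0, 0.0, 8.6]
force: [-0.3, 0.4, -0.1]
finger_gap: 0.201
finger_force: 0.0
t 12.3 pos [499.1  18.1  68.8] rot [-180.     0.     8.6] gap 0.201 ff 0.0 F [-0.3  0.4 -0.1]
turn 0.11 then shift [-12.1  -0.3  -1.2]
```

View pics/c5.png

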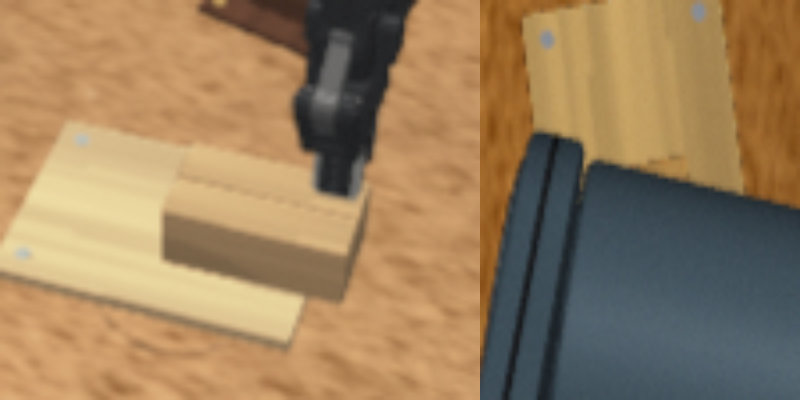

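Both blocks lie on the slab side by side with a slight overhang. In the scene crop the near block runs from (163,262) to (340,300).

```bash
python3 -m pendant '[[[0,0,-30],0,0.4],[[0,0,-30],0,0.7],[[0,0,0],0,0.9],[[0,0,0],0,0.9]]'
python3 - <<'E'
from h import *
f=lambda a:np.array(a)/4+[280,160]
print("bottom +y side",(unproj("scene",f([(163,262),(340,300)]),.008)*1000).round())
print("top: front+y, back+y, front-y, back-y",(unproj("scene",f([(164,210),(350,246),(188,148),(368,185)]),.044)*1000).round())
E
python3 go.py 525 22.4 15 8.5
```

```text
time: 12.73
eef_pos: [0.5002, 0.0179, 0.1305]
eef_rot: [179.9, -0.2, 8.6]
force: [-0.0, 0.9, -0.3]
finger_gap: 0.761
finger_force: 0.0
bottom +y side [[570.  58.   8.]
 [485.  41.   8.]]
top: front+y, back+y, front-y, back-y [[569.  58.  44.]
 [484.  40.  44.]
 [578.  15.  44.]
 [491.  -1.  44.]]
t 12.73 pos [500.2  17.9 130.5] rot [179.9  -0.2   8.6] gap 0.761 ff 0.0 F [-0.   0.9 -0.3]
turn 0.11 then shift [ 25.2  -0.8 115.5]
```

```bash
python3 -m pendant '[[[10,-2,0],0,1],[[10,0,0],0,1],[[10,0,0],0,1],[[0,0,25],0,1],[[0,0,35],0,1],[[0,0,30],0,1],[[0,0,18],0,1],[[0,0,6],0,1],[[0,0,0],0,1],[[0,0,0],0,1]]'
python3 go.py 530 24.4 16 8.6
```

```text
time: 13.57
eef_pos: [0.5289, 0.0246, 0.0147]
eef_rot: [-180.0, 0.0, 8.6]
force: [0.4, -0.1, 0.7]
finger_gap: 1.004
finger_force: 0.0
t 13.57 pos [528.9  24.6  14.7] rot [-180.     0.     8.6] gap 1.004 ff 0.0 F [ 0.4 -0.1  0.7]
turn 0.01 then shift [ 1.   0.4 -1.3]
```

```bash
python3 -m pendant '[[[0,0,0],0,0.9],[[0,0,0],0,0.8],[[0,0,0],0,0.7],[[0,0,0],0,0.6],[[0,0,0],0,0.5],[[0,0,0],0,0.4],[[0,0,0],0,0.4],[[0,0,0],0,0.4],[[0,0,0],0,0.4]]' 50
python3 -m pendant '[[[0,0,-3],0,0.4],[[0,0,-12],0,0.4],[[0,0,-20],0,0.4],[[0,0,-25],0,0.4],[[0,0,-20],0,0.4],[[0,0,-10],0,0.4],[[0,0,0],0,0.4],[[0,0,0],0,0.4]]'
python3 go.py 521 270.5 100 -9.8
python3 - <<'E'
from h import *
a=ctrl.capture("scene")
s=ctrl.state();p=s["eef_pos"];Rm=R.from_euler("xyz",s["eef_rot"],degrees=True).as_matrix()
print(proj("scene",[p+Rm@np.array([x,-y,-z]) for z in(-.007,.029) for y in(.025,-.025) for x in(.045,-.045)]).round())
cv2.imwrite("pics/c6.png",cv2.resize(a[130:270,270:410],(700,700))[:600])
E
```

```text
time: 14.32
eef_pos: [0.5292, 0.0243, 0.0161]
eef_rot: [180.0, -0.1, 8.6]
force: [-1.3, 0.2, 6.4]
finger_gap: 0.576
finger_force: 52.7
time: 14.98
eef_pos: [0.5281, 0.0246, 0.1047]
eef_rot: [180.0, -0.0, 8.6]
force: [-0.7, -0.2, -2.5]
finger_gap: 0.579
finger_force: 52.0
t 14.98 pos [528.1  24.6 104.7] rot [180.   -0.    8.6] gap 0.579 ff 52.0 F [-0.7 -0.2 -2.5]
turn 18.41 then shift [ -48.9 -241.1    4.7]
[[322. 191.]
 [372. 203.]
 [331. 174.]
 [378. 184.]
 [323. 176.]
 [374. 187.]
 [331. 159.]
 [380. 169.]]
```

View pics/c6.png

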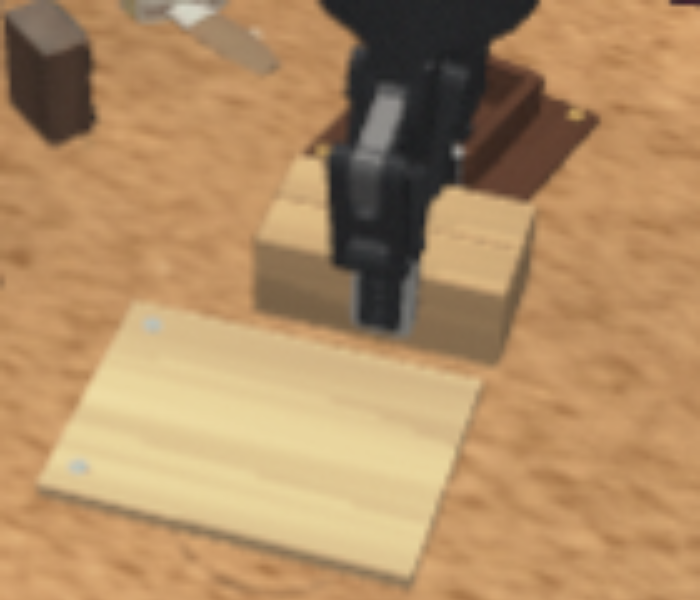

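Both blocks are held level in one grasp and match the projection to about 2 mm. I'll carry them to the tray.

```bash
python3 -m pendant '[[[0,0,0],3,0.4],[[0,0,0],4,0.4],[[0,0,0],4,0.4],[[0,0,0],4,0.4],[[0,0,0],3.4,0.4],[[-3,-10,0],0,0.4],[[-5,-20,0],0,0.4],[[-5,-26,0],0,0.4],[[-5,-26,0],0,0.4],[[-5,-26,0],0,0.4]]'
python3 -m pendant '[[[-5,-26,0],0,0.4],[[-5,-26,0],0,0.4],[[-5,-26,0],0,0.4],[[-5,-26,0],0,0.4],[[-5,-18,0],0,0.4],[[-4,-10,0],0,0.4],[[0,0,0],0,0.4],[[0,0,0],0,0.4]]'
python3 go.py 520.5 270.5 14 -9.8
```

```text
time: 15.87
eef_pos: [0.5227, 0.1365, 0.1034]
eef_rot: [180.0, 0.2, -9.7]
force: [0.8, -0.0, -0.6]
finger_gap: 0.575
finger_force: 52.0
time: 16.53
eef_pos: [0.5169, 0.27, 0.1039]
eef_rot: [179.9, 0.1, -9.7]
force: [0.8, 0.2, -0.8]
finger_gap: 0.576
finger_force: 52.0
t 16.53 pos [516.9 270.  103.9] rot [ 1.799e+02  1.000e-01 -9.700e+00] gap 0.576 ff 52.0 F [ 0.8  0.2 -0.8]
turn 0.14 then shift [ 3.4 -1.1 89.9]
```

```bash
python3 -m pendant '[[[2,-1,20],0,0.4],[[0,0,25],0,0.4],[[0,0,20],0,0.4],[[0,0,12],0,0.4],[[0,0,6],0,0.4],[[0,0,3],0,0.4],[[0,0,1],0,0.4],[[0,0,0],0,0.4],[[0,0,0],0,0.4]]'
python3 -m pendant '[[[0,0,1],0,0.4],[[0,0,1],0,0.4],[[0,0,0],0,0.4],[[0,0,0],0,0.4]]'
python3 go.py 520.5 270.5 14 -9.8
```

```text
time: 17.28
eef_pos: [0.5209, 0.2707, 0.0189]
eef_rot: [-179.9, -0.1, -9.8]
force: [0.3, -0.0, -1.2]
finger_gap: 0.578
finger_force: 52.0
time: 17.62
eef_pos: [0.52, 0.2706, 0.016]
eef_rot: [-180.0, -0.0, -9.8]
force: [-0.8, -0.1, -0.3]
finger_gap: 0.577
finger_force: 52.0
t 17.62 pos [520.  270.6  16. ] rot [-180.    -0.    -9.8] gap 0.577 ff 52.0 F [-0.8 -0.1 -0.3]
turn 0.01 then shift [0.5 0.1 2. ]
```

```bash
python3 -m pendant '[[[0,0,0.7],0,0.4],[[0,0,0.7],0,0.4],[[0,0,0.4],0,0.4],[[0,0,0],0,0.4],[[0,0,0],0,0.4]]'
python3 -m pendant '[[[0,0,0],0,0.55],[[0,0,0],0,0.6],[[0,0,0],0,0.65],[[0,0,0],0,0.7],[[0,0,0],0,0.75],[[0,0,0],0,0.8],[[0,0,0],0,0.8]]' 20
python3 -m pendant '[[[0,0,-10],0,0.8],[[0,0,-30],0,0.8],[[0,0,-35],0,0.8],[[0,0,-35],0,0.8],[[-20,0,-20],0,0.8],[[-40,0,0],0,0.8],[[-40,0,0],0,0.8],[[-30,0,0],0,0.8],[[0,0,0],0,0.8],[[0,0,0],0,0.8]]'
python3 - <<'E'
from h import *
a=ctrl.capture("scene");b=ctrl.capture("top")
cv2.imwrite("pics/c7.png",np.hstack([cv2.resize(a[120:400,200:440],(480,560)),cv2.resize(b[190:310,150:220],(320,548))[:, :].copy() if 0 else cv2.resize(b[100:330,140:430],(320,560))]))
E
```

```text
time: 18.03
eef_pos: [0.52, 0.2706, 0.0142]
eef_rot: [-180.0, -0.0, -9.8]
force: [-1.6, 0.1, 2.2]
finger_gap: 0.574
finger_force: 52.4
time: 18.62
eef_pos: [0.52, 0.2706, 0.014]
eef_rot: [-180.0, 0.0, -9.8]
force: [0.6, -0.6, -0.2]
finger_gap: 0.8
finger_force: 0.0
time: 19.45
eef_pos: [0.3906, 0.2931, 0.1451]
eef_rot: [-180.0, -0.1, -9.7]
force: [0.5, -1.0, 0.3]
finger_gap: 0.798
finger_force: 0.0
```

View pics/c7.png

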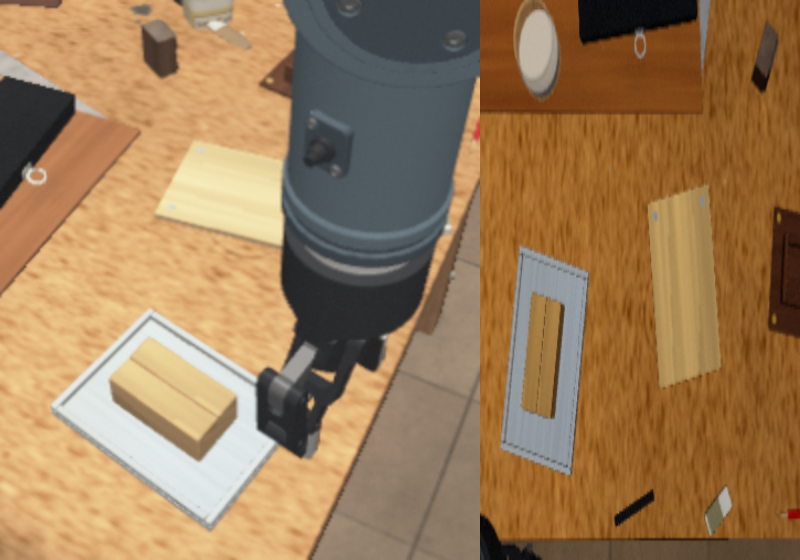

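The final picture shows both blocks lying touching and lengthwise in the tray. The wood type at (765,57) and the eraser at (718,510) are where they were, and the gripper touches nothing.

```bash
python3 -c "
from plant import ctrl
print(ctrl.hand_in())"
```

```text
the job is handed in; nothing more can be done
None
```

The job is handed in: both blocks went as a pair from the stand to the slab edge, tipped onto the slab, and now lie side by side, touching and lengthwise in the tray; the wood type and eraser look unmoved in the last pictures, and it took about 19.5 s of the 58 s.

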